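# Set a collar on the shaft's flat for its set-screw

### The job

Press the fixture's sprung red brake lever down until its catch holds it by itself, then turn the shaft by its bare top end until its yellow flat faces the brass key guide, without turning the collar. Then lift the blue collar up the shaft onto the flat until its red set-screw is level with the guide and pointing at it, and finish while still holding the collar there in the gripper, clear of the boss. Leave the other things on the bench alone.

Things in the scene. Friction and masses are not known exactly. Their poses are not given: they have to be found in the camera images.
- stand: Green steel fixture fixed to the bench, base plate 175 x 270 x 14 mm. Origin on the shaft's axis at bench level; z up; +x points from shaft to key guide, -y along the brake lever. Its column (20 x 26 mm, centre 97 mm out in +x, 122 mm high) carries a bearing arm (34 mm wide, top 68 mm high) with a boss 36 mm across, top 72 mm high, round the shaft: the collar waits on it. Place and yaw vary.
- guide_tip (a point): Centre of the open end of the brass key guide, a level tube 12 mm across lying along the stand's x axis; this end is 62 mm from the shaft's axis, 111 mm high, and points at the shaft.
- spindle (a joint): Turn of the upright shaft (rad, counter-clockwise from above positive). 0: the flat faces the key guide (stand +x); at q the flat's outward normal is stand +x turned by q. Starts between 0.5 and 1.35. Light bearing friction (0.05 N m); it stays where it is left. With the brake on, some 0.2 N m resists turning.
- shaft_end: Bare top end of the shaft, dark steel, 20 mm across, from 96 to 136 mm above the bench, above the waiting collar. One side is ground flat over these 40 mm and painted yellow: 6.5 mm from the axis, 15 mm wide, so 16.5 mm across there. Origin on the axis at 96 mm; x is the flat's outward normal, z up. Below it the shaft is round, 20 mm. It only turns.
- shaft_top (a point): Centre of the shaft's top face, 136 mm above the bench; the half of this face next to the flat is yellow.
- brake (a joint): Brake lever: about 0 (-0.03 to 0) = up, brake on, as it starts; grows as it is pressed down, stop at 0.31 rad. A spring pushes it up (about 3 N at the pad when up, 6 N when down, plus some 2 N to push the catch aside). Past 0.28 the catch snaps over the lever's end; let go, it then rests at about 0.27 and stays down.
- brake_lever: Steel lever arm with a red pad near its outer end; hinged on the stand 40 mm from the shaft's axis on the -y side, 22 mm high, along the stand's x axis. Its origin is at the hinge and x along the hinge axis.
- lever_pad (a point): Centre of the top of the red pad (44 mm along stand x, 32 mm along y), about 131 mm from the shaft in stand -y and 67 mm high when up, sloping; it sinks to 138 mm out and 40 mm high when down (38 mm at the stop). A brass sprung catch in a grey housing (66 mm high) stands just beyond the lever's outer end, its tip 160 mm from the shaft.
- collar: Loose blue shaft collar, 44 mm across, 22 mm high, bore 24 mm, about 0.18 kg, threaded on the shaft and resting on the boss (underside at 72 mm). Origin: centre of its underside; x points to its red set-screw, which at the start faces the key guide (within some degrees); z up. Fingers gripping it must leave the 136 mm high shaft between them.
- set_screw (a point): Centre of the outer face of the red set-screw in the side of the collar, 26.5 mm from the collar's axis and 11 mm above its underside.
- cassette: Bystander, to be left alone: bicycle cassette, dark steel stepped cone of cogs, 112 mm across, 36 mm high. Origin at the centre of its underside.
- wrench: Bystander, to be left alone: steel spanner lying flat, 170 mm long.
- lockring: Bystander, to be left alone: plain aluminium ring 42 mm across, 10 mm high (not the collar). Origin at the centre of its underside.
- screwdriver: Bystander, to be left alone: screwdriver with yellow handle, lying flat.
- spray_can: Bystander, to be left alone: black and blue spray can, 54 mm across, 170 mm tall. Origin at the centre of its underside.
- grease_jar: Bystander, to be left alone: white grease jar with red cap, 70 mm across, 60 mm high. Origin at the centre of its underside.
Mind the look-alikes: they are no part of the job. Several things have the shape of the collar; the one meant has the colours described above.

How it is judged:
On the way, in this order (a step that is already met when the one before it is completed fails the run):
1. the brake lever is held down by its catch, the fingers off it (value of joint brake above 0.25 rad and contact force between the fingers and brake_lever below 0.2 N), for 0.3 s.
2. the shaft, held by the fingers, has been turned until its flat faces the key guide, the collar still low on its boss (contact force between the fingers and shaft_end above 1 N and value of joint spindle between -0.17 and 0.17 rad and z of set_screw in the frame of stand below 0.09 m), for 0.2 s.
At the end, for the whole second after the job is handed in: Lever down in its catch (over 0.25 rad); flat facing the guide within 0.2 rad; set-screw within 6 mm of the guide's height and 7 mm of its line; collar upright within 0.15 rad on the shaft, still, gripped by the fingers (over 3 N) and not touching the stand (value of joint brake above 0.25 rad and value of joint spindle between -0.2 and 0.2 rad and z of set_screw in the frame of stand between 0.105 and 0.117 m and y of set_screw in the frame of stand between -0.007 and 0.007 m and x of set_screw in the frame of stand above 0.015 m and angle between collar's own z axis and vertical below 0.15 rad and horizontal distance between collar and shaft_end below 0.006 m and contact force between the fingers and collar above 3 N and contact force between collar and stand below 0.3 N and linear speed of collar below 0.02 m/s); the arm keeps its last pose, push and grip.
It fails at once if the collar was turned so that its set-screw no longer points at the guide (over 12 mm, about 27 degrees, out of line) (y of set_screw in the frame of stand above 0.012 m or y of set_screw in the frame of stand below -0.012 m).
It fails at once if a bystander was pushed more than 30 mm (distance of any of cassette, wrench, lockring, screwdriver, spray_can, grease_jar from where it was at the start of the episode above 0.03 m).
It also fails if it takes over 51 s, if anything falls off the work surface, if the arm or the gripper's body presses on something with over 40 N, if the wrist force passes 120 N, or if a joint passes its speed limit or range.

### The arm

A 6-joint arm with a two-finger parallel gripper is mounted at the origin on the work surface. World frame = base frame: x ahead of the robot, y to its left, z up, the work surface at z = 0. Lengths are in m, angles in rad, forces in N, time in s.
With the tool pointing down it reaches from about 0.35 to 0.975 m from the base axis. Payload 4.9 kg.
Tool frame: the origin (TCP) lies on the centre line of the jaws, within the pads' length; the fingertips stand ahead of it and the grasp point (between the pads) is the TCP (manip.tip_extent is the z of the fingertips in the tool frame, in m); z points along the fingers, y is the line along which they close (so a half turn about z gives the same grasp; the last joint's range is limited). The gripper opens to 85 mm and grips with 20 to 120 N. Pads are 22 mm wide; open, the fingers measure 114 mm over their backs; the gripper's body (76 mm by 85 mm) begins 54 mm behind the grasp point. The pads swing forward as they close: fully open they stand 13 mm farther back than shut.
Start: joints at [-1.369, 0.053, 1.613, -0, 1.476, -0.119], TCP at [0.197, -0.593, 0.227] pointing down, gripper open.
Joint ranges: [-3.01, 3.01], [-1.01, 2.22], [0.06, 2.58], [-1.02, 4.17], [0.09, 2.62], [-3.14, 3.14]. Speed limits (rad/s): [2.57, 2.57, 3.14, 3.14, 3.14, 3.14].

### API

Orientations are given as a unit quaternion [w, x, y, z].
In Python, from plant import manip gives the robot as it stands. The module is installed in compiled form; this text tells all that it offers.
- The arm moves only by the shell command python3 -m crank, which reads ROWS from standard input. ROWS is a JSON object whose key "segments" holds a list of rows, 1 to 5 of them, each of 7 numbers: the opening from 0.0 (shut) to 1.0 (fully open), then dx, dy, dz in shares of the most that a row can go, 1 being 62.5 mm, then a rotation vector rx, ry, rz in a scale on which 1.0 is 180 degrees; each row shifts and turns the commanded pose from where the row before left it, along the tool's axes as they then stand; what a row does not reach is not made up. A row lasts 1/8 s, in which the tool goes at most 0.0625 m and 0.188 rad, less where a joint would pass 70% of its speed; a pose out of reach is approached as far as the arm can. The fingers move at their own pace and stop on an object; the grip force is fixed at half the most. Time passes only in rows, so rows that do not move let the fingers close. It prints the time, the measured TCP pose, the force, the opening and the grip force at its end. Input that does not fit is refused with a message, and nothing moves.
- manip.state(): the state, without advancing time (a new reading comes with each control period).
- manip.grab_frame(name): name is "scene" or "top" or "wrist"; returns (picture, depth): 384x512x3 uint8, red, green, blue; 384x512 float32, m along the optical axis (not along the pixel's ray), 0 where there is no reading.
- manip.camera_params(name): a dict with "intrinsics" (3x3 intrinsics, pixels), "k1" (the pictures are not rectified: a ray, as slopes to the right and down, at radius r is drawn at 1 + k1 r^2 times it, then the intrinsics apply), "xyz" and "orientation" of the camera in the world. Camera axes: x right, y down, z forward; pixel columns grow to the right and rows downward; lengths in m; the calibration is good to about 2 mm. A picture is of the moment at which its call begins: read the wrist's pose just before it. camera_params takes no time and is no camera call; for the wrist camera it gives the pose at the moment of the call.
- manip.job_done(): hands the job in; it is judged then, once.
Trained networks look in the newest picture that a camera, given by its name, has taken for a name from the list of things; names that differ only in an ending like _2 or _b are one class to them, and where a whole thing is asked for, a point or a joint stands for the part that bears it (a point fixed in the world has none). Each returns a list of dicts, best first, with "conf" (0 to 1); they miss things now and then, are a little off and sometimes report something else, mostly with a low value. They report only what shows in the picture. A call takes as long as a camera call. They do not tell look-alikes from the thing itself.
- manip.look_for(camera, query): "extent" ([left, top, right, bottom] in pixels, round what is visible of it).
- manip.outline_of(camera, query): "region" (384x512 bool, what is visible of it) and "extent" ([left, top, right, bottom] in pixels, round what is visible of it).
- manip.mark_of(camera, query): "centre" ([row, column] in pixels: a listed point, or the origin of a listed thing).
The state is a dict: "time": time; "joint_pos": joint angles; "joint_vel": joint speeds; "joint_efforts": joint torques, N m; "tool_pos": TCP position; "tool_rot": TCP orientation; "contact_force": force on the tool from outside, world axes, zero at the start; "ft_torque": the same for the moment, N m; "gripper_width": opening from 0.0 (shut) to 1.0 (fully open); "grasp_force": force on a finger pad.
Only numpy, scipy, OpenCV 4.12 (cv2) and the standard library are available. Lean on these libraries where they do the work, as an engineer would, in place of code of your own. Each camera call takes 0.05 s, during which the arm holds its last target. There are 200 camera calls.

## Working session

There is one attempt and no reset: what is moved stays moved. The work goes in short steps, Python scripts to look and compute and a shell command to move; the robot and the scene stay as the last step left them, time stands still between calls to the robot, and variables do not carry over. Pictures are saved under pics/ and viewed, at most 10 in all, crops included, and the job is handed in when it is done.

```bash
mkdir -p pics; cat > h.py <<'E'
import numpy as np, cv2, json
from scipy.spatial.transform import Rotation as R
from plant import manip
def rot(q): return R.from_quat([q[1],q[2],q[3],q[0]]).as_matrix()
def ray(cam,row,col,p=None):
    p=p or manip.camera_params(cam); K=np.array(p["intrinsics"]);k1=p["k1"]
    d=np.array([(col-K[0,2])/K[0,0],(row-K[1,2])/K[1,1]]); u=d.copy()
    for _ in range(20): u=d/(1+k1*(u@u))
    return np.array(p["xyz"]),rot(p["orientation"])@np.array([u[0],u[1],1.0])
def at_z(cam,row,col,z,p=None):
    o,d=ray(cam,row,col,p); return o+d*(z-o[2])/d[2]
def at_d(cam,row,col,dep,p=None):
    o,d=ray(cam,row,col,p); return o+d*dep
def pix(cam,P,p=None):
    p=p or manip.camera_params(cam); K=np.array(p["intrinsics"])
    c=rot(p["orientation"]).T@(np.array(P)-np.array(p["xyz"])); u=c[:2]/c[2]; u=u*(1+p["k1"]*(u@u))
    return K[1,1]*u[1]+K[1,2],K[0,0]*u[0]+K[0,2]
def save(img,name): cv2.imwrite("pics/"+name,cv2.cvtColor(img,cv2.COLOR_RGB2BGR))
E
python3 - <<'E'
from h import *
np.set_printoptions(precision=4,suppress=True)
ims=[]
for c in ["top","scene"]:
    im,d=manip.grab_frame(c); ims.append(im); np.save(c+".npy",d); save(im,c+"_raw.png") 
    p=manip.camera_params(c); print(c,p["xyz"],rot(p["orientation"])[:,2])
    Z={"guide_tip":.111,"shaft_top":.136,"lever_pad":.067,"set_screw":.083,"collar":.072,"stand":0,"lockring":0,"spray_can":0}
    for q,z in Z.items():
        for r in manip.mark_of(c,q)[:2]:
            a,b=r["centre"]; print(q,round(r["conf"],2),np.round([a,b]),at_z(c,a,b,z))
save(cv2.resize(ims[0],(800,600)),"a.png")
print(manip.state()); print(manip.tip_extent)
E
```

```text
top [0.2778 0.0036 1.4771] [ 0.1968 -0.0118 -0.9804]
guide_tip 0.72 [162. 218.] [0.6454 0.1082 0.111 ]
guide_tip 0.72 [185. 223.] [0.5755 0.0898 0.111 ]
shaft_top 0.58 [180. 224.] [0.5852 0.0853 0.136 ]
lever_pad 0.6 [172. 263.] [ 0.6268 -0.0244  0.067 ]
set_screw 0.68 [262. 212.] [0.3565 0.1219 0.083 ]
set_screw 0.48 [160. 167.] [0.6589 0.2603 0.083 ]
collar 0.62 [153. 175.] [0.6838 0.2402 0.072 ]
collar 0.58 [238. 275.] [ 0.4276 -0.0602  0.072 ]
stand 0.75 [189. 228.] [0.587  0.0819 0.    ]
lockring 0.59 [169. 310.] [ 0.6526 -0.1753  0.    ]
spray_can 0.61 [219. 399.] [ 0.4939 -0.4504  0.    ]
scene [1.189  0.6975 0.8187] [-0.5527 -0.5858 -0.5928]
guide_tip 0.78 [230. 262.] [0.6477 0.1089 0.111 ]
shaft_top 0.6 [208. 270.] [0.5953 0.0827 0.136 ]
lever_pad 0.75 [215. 232.] [ 0.6291 -0.0332  0.067 ]
set_screw 0.71 [210. 339.] [0.4237 0.1758 0.083 ]
set_screw 0.59 [301. 298.] [0.7321 0.3071 0.083 ]
collar 0.62 [303. 288.] [0.7443 0.2903 0.072 ]
collar 0.52 [214. 327.] [0.4486 0.155  0.072 ]
stand 0.97 [250. 274.] [0.597  0.1001 0.    ]
stand 0.45 [302. 384.] [0.5377 0.4121 0.    ]
lockring 0.66 [217. 200.] [ 0.6519 -0.16    0.    ]
lockring 0.22 [298. 383.] [0.5303 0.4057 0.    ]
spray_can 0.76 [159. 190.] [ 0.4794 -0.4492  0.    ]
{'time': 0.9, 'joint_pos': array([-1.369 ,  0.0527,  1.6129, -0.    ,  1.476 , -0.119 ]), 'joint_vel': array([ 0.0016,  0.0005, -0.0001, -0.0001,  0.0015, -0.0002]), 'joint_efforts': array([  0.0007, -39.368 , -37.0465,  -0.    ,   0.0003,   0.    ]), 'tool_pos': array([ 0.1971, -0.5931,  0.2271]), 'tool_rot': array([ 0.    ,  0.9872,  0.1597, -0.    ]), 'contact_force': array([ 0.3888,  0.4147, -1.0893]), 'ft_torque': array([ 0.0733,  0.0377, -0.0152]), 'grasp_force': 0.0, 'gripper_width': 0.9972680974752182}
0.019
```

View pics/a.png

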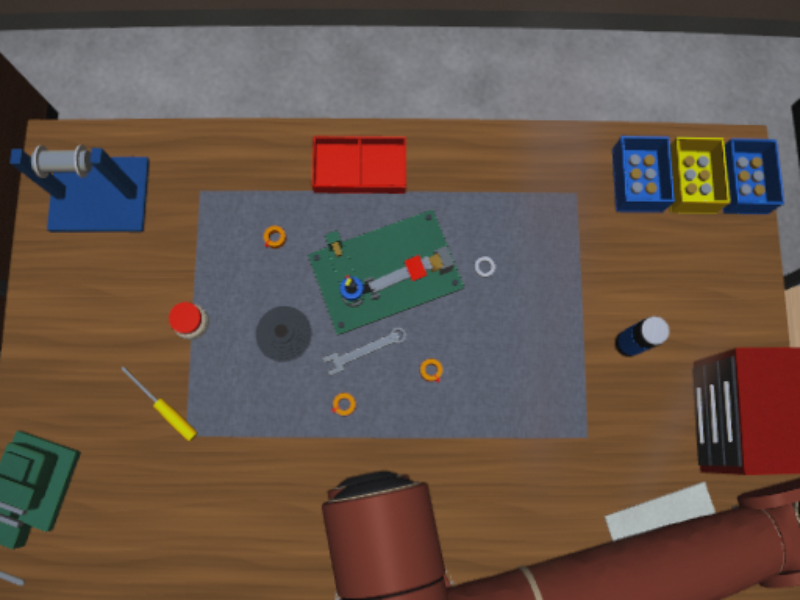

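View pics/scene_raw.png

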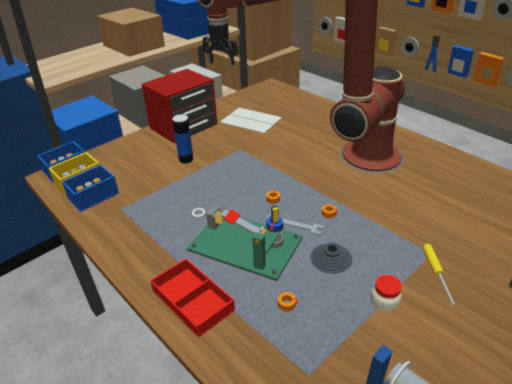

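The target collar is the blue one at (352,289), on the green stand. The look-alikes are the orange collars at (274,237), (431,370) and (343,404), plus the silver lockring at (485,266). The red pad is at (416,267) and the guide at (338,247). I'll move the wrist camera over the stand for a close look.

The rows are not in the units I measure in: shifts go in shares of 62.5 mm and turns go in shares of 180 degrees. I convert before sending: -0.03 m is -0.48, -0.18 rad is -0.0573.

```bash
cat >> h.py <<'E'
def goto(P,yaw,s=None):
    """print offset in tool axes to world P, and rz so that tool y points at world yaw"""
    s=s or manip.state(); T=rot(s["tool_rot"]); y=T[:,1]
    w=(yaw-np.arctan2(y[1],y[0])+np.pi/2)%np.pi-np.pi/2
    print("tool d",np.round(T.T@(np.array(P)-s["tool_pos"]),4),"rz",round(-w,3),"tilt",np.round(T[:2,2],4),"t",s["time"])
E
python3 -c "
from h import *
p=manip.camera_params('wrist');T=rot(manip.state()['tool_rot']);print(T.T@(np.array(p['xyz'])-manip.state()['tool_pos']),T.T@rot(p['orientation']),p['intrinsics'])"
echo '{"segments":[[1,0,0,-0.48,0,0,-0.0573],[1,0,0,-0.48,0,0,-0.0573],[1,0,0,-0.48,0,0,-0.0573],[1,0,0,-0.48,0,0,-0.0573],[1,0,0,-0.48,0,0,-0.0573]]}' | python3 -m crank
echo '{"segments":[[0,0,0,0,0,0,-0.0573],[0,0,0,0,0,0,-0.0573],[0,0,0,0,0,0,-0.0573],[0,0,0,0,0,0,-0.0446]]}' | python3 -m crank
python3 -c "
from h import *
goto([.60,.0,.36],.33)"
```

```text
[ 0.08329709  0.00070195 -0.14669382] [[ 4.56583883e-04 -9.46835414e-01 -3.21718028e-01]
 [ 9.99999863e-01  5.14741598e-04 -9.57103759e-05]
 [ 2.56223625e-04 -3.21717941e-01  9.46835520e-01]] [[317.43557819   0.         253.04127607]
 [  0.         317.43557819 190.89131028]
 [  0.           0.           1.        ]]
time: 1.52
tool_pos: [0.1971, -0.593, 0.3781]
tool_rot: [0.0, 0.818, 0.576, -0.0]
contact_force: [0.1, -1.2, 0.9]
gripper_width: 0.997
grasp_force: 0.0
time: 2.02
tool_pos: [0.197, -0.5931, 0.3771]
tool_rot: [-0.0, 0.579, 0.815, 0.0]
contact_force: [0.4, 0.1, -0.6]
gripper_width: 0.143
grasp_force: 0.0
tool d [0.4278 0.5754 0.0171] rz 0.005 tilt [-0.0001  0.0001] t 2.025
```

In the tool's units: 0.048 m is 0.768, 0.0357 m is 0.5712.

```bash
echo '{"segments":[[0,0.5712,0.768,0,0,0,0],[0,0.5712,0.768,0,0,0,0],[0,0.5712,0.768,0,0,0,0],[0,0.5712,0.768,0,0,0,0],[0,0.5712,0.768,0,0,0,0]]}' | python3 -m crank | tail -4
echo '{"segments":[[0,0.5712,0.768,0,0,0,0],[0,0.5712,0.768,0,0,0,0],[0,0.5712,0.768,0,0,0,0],[0,0.5712,0.768,0,0,0,0],[0,0.5712,0.768,0,0,0,0]]}' | python3 -m crank | tail -4
echo '{"segments":[[0,0.5712,0.768,0,0,0,0],[0,0.5712,0.768,0.272,0,0,0],[0,0,0,0,0,0,0]]}' | python3 -m crank
cat > look.py <<'E'
from h import *
import sys
np.set_printoptions(precision=4,suppress=True)
p=manip.camera_params("wrist"); im,d=manip.grab_frame("wrist"); np.savez("w.npz",im=im,d=d,xyz=p["xyz"],o=p["orientation"])
Z={"guide_tip":.111,"shaft_top":.136,"lever_pad":.067,"set_screw":.083,"collar":.072,"stand":0}
for q,z in Z.items():
    for r in manip.mark_of("wrist",q)[:2]:
        a,b=r["centre"]; i,j=int(round(a)),int(round(b)); dd=d[i,j] if 0<=i<384 and 0<=j<512 else 0
        print(q,round(r["conf"],2),np.round([a,b]),at_z("wrist",a,b,z,p),"depth pt",at_d("wrist",a,b,dd,p))
save(cv2.resize(im,(800,600)),sys.argv[1])
E
python3 look.py b.png
```

```text
tool_rot: [0.0, 0.582, 0.814, -0.0]
contact_force: [1.1, 0.5, 0.0]
gripper_width: -0.004
grasp_force: 0.0
tool_rot: [0.0, 0.581, 0.814, 0.0]
contact_force: [0.5, -0.7, 1.0]
gripper_width: -0.003
grasp_force: 0.0
time: 3.65
tool_pos: [0.6037, 0.0022, 0.3572]
tool_rot: [-0.002, 0.579, 0.815, -0.001]
contact_force: [-0.3, -0.3, 0.1]
gripper_width: -0.0
grasp_force: 0.0
guide_tip 0.64 [ 79. 317.] [0.6447 0.1086 0.111 ] depth pt [0.644  0.1083 0.1149]
shaft_top 0.67 [ 80. 265.] [0.5872 0.0877 0.136 ] depth pt [0.5872 0.0877 0.136 ]
lever_pad 0.62 [177. 263.] [ 0.6313 -0.0344  0.067 ] depth pt [ 0.6312 -0.0342  0.068 ]
set_screw 0.85 [ 81. 284.] [0.6122 0.0952 0.083 ] depth pt [0.6118 0.095  0.0877]
set_screw 0.85 [149. 128.] [ 0.4456 -0.0538  0.083 ] depth pt [ 0.4264 -0.0731  0.0219]
collar 0.69 [ 18. 126.] [0.4053 0.0992 0.072 ] depth pt [0.3778 0.1023 0.0033]
collar 0.59 [143. 142.] [ 0.4585 -0.0433  0.072 ] depth pt [ 0.4393 -0.0631  0.0023]
stand 0.93 [ 82. 260.] [0.5841 0.0856 0.    ] depth pt [0.5824 0.084  0.137 ]
```

View pics/b.png

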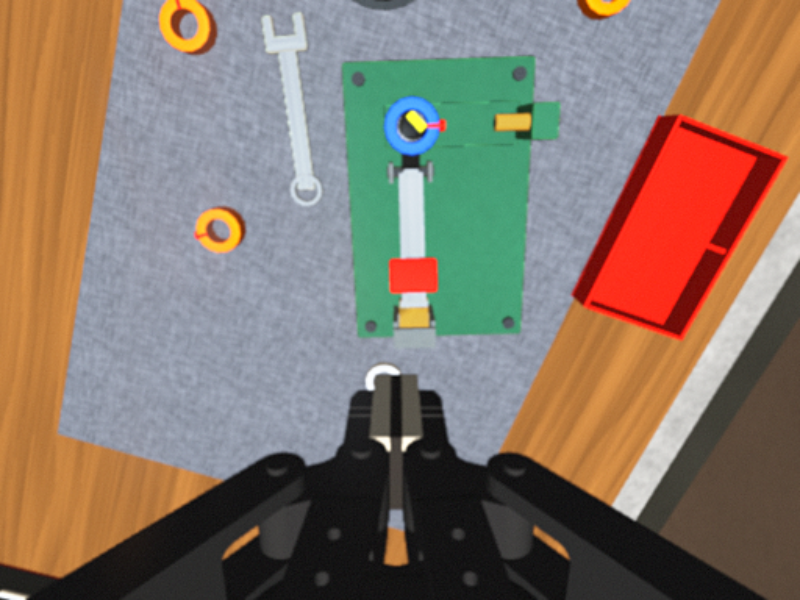

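The close view confirms the choice. The blue collar is on the shaft at about (412,125) with its red screw at (432,125), the guide's open end is at (497,122), and the yellow half of the shaft top at (417,122) faces up and to the right. The pad is at (413,275). The stand yaw comes out at about 0.358 from both the guide and the lever, so I'll press the lever.

```bash
python3 - <<'E'
from h import *
goto([.633,-.039,.10],.358)
w=np.load("w.npz"); im=w["im"];p=dict(manip.camera_params("wrist"));p["xyz"]=w["xyz"];p["orientation"]=w["o"]
hsv=cv2.cvtColor(im,cv2.COLOR_RGB2HSV); m=cv2.inRange(hsv,(22,120,90),(36,255,255))
ys,xs=np.nonzero(m[60:105,240:290]); P=np.array([at_z("wrist",a+60,b+240,.136,p)[:2] for a,b in zip(ys,xs)])
print(len(P),P.mean(0),cv2.minAreaRect((P*1000).astype(np.float32)))
E
```

```text
tool d [-0.0442  0.0163  0.2612] rz -0.03 tilt [ 0.0015 -0.0003] t 4.0
107 [0.58726287 0.09026487] ((587.0387573242188, 90.05355834960938), (7.454337120056152, 16.583826065063477), 66.45301055908203)
```

In the tool's units: 0.055 m is 0.88, 0.053 m is 0.848, -0.03 rad is -0.0095.

```bash
echo '{"segments":[[0,-0.352,0.128,0.72,0,0,-0.0095],[0,-0.352,0.128,0.72,0,0,0],[0,0,0,0.88,0,0,0],[0,0,0,0.88,0,0,0],[0,0,0,0.848,0,0,0]]}' | python3 -m crank
echo '{"segments":[[0,0,0,0.16,0,0,0],[0,0,0,0,0,0,0]]}' | python3 -m crank
python3 -c "
from h import *
goto([.633,-.039,.057],.358);print(manip.state()['contact_force'])"
```

```text
time: 4.62
tool_pos: [0.6329, -0.0383, 0.106]
tool_rot: [0.001, 0.57, 0.822, 0.0]
contact_force: [-0.5, -0.0, -0.8]
gripper_width: -0.001
grasp_force: 0.0
time: 4.88
tool_pos: [0.6336, -0.0377, 0.0982]
tool_rot: [0.0, 0.569, 0.822, 0.0]
contact_force: [1.0, -0.9, -0.2]
gripper_width: 0.001
grasp_force: 0.0
tool d [-0.001  -0.001   0.0412] rz 0.001 tilt [ 0.001  -0.0002] t 4.875
[ 1.01993164 -0.90224843 -0.24158069]
```

In the tool's units: 0.014 m is 0.224, 0.01 m is 0.16.

```bash
echo '{"segments":[[0,0,0,0.224,0,0,0],[0,0,0,0.224,0,0,0],[0,0,0,0.16,0,0,0],[0,0,0,0,0,0,0]]}' | python3 -m crank
echo '{"segments":[[0,0,0,0.048,0,0,0],[0,0,0,0,0,0,0]]}' | python3 -m crank
```

```text
time: 5.38
tool_pos: [0.6331, -0.037, 0.0588]
tool_rot: [-0.0, 0.569, 0.822, 0.0]
contact_force: [-1.1, 0.9, 2.0]
gripper_width: -0.003
grasp_force: 1.4
time: 5.62
tool_pos: [0.6334, -0.0375, 0.0566]
tool_rot: [0.0, 0.569, 0.822, -0.0]
contact_force: [-0.9, -1.7, 3.9]
gripper_width: 0.002
grasp_force: 1.7
```

In the tool's units: 0.003 m is 0.048.

```bash
echo '{"segments":[[0,0,0,0.048,0,0,0],[0,0,0,0,0,0,0]]}' | python3 -m crank | sed -n '2p;4p'
echo '{"segments":[[0,0,0,0.032,0,0,0],[0,0,0,0,0,0,0]]}' | python3 -m crank| sed -n '2p;4p'
```

```text
tool_pos: [0.6337, -0.0374, 0.0535]
contact_force: [0.6, -1.2, 3.9]
tool_pos: [0.6335, -0.0372, 0.0513]
contact_force: [1.3, -1.5, 4.5]
```

In the tool's units: 0.002 m is 0.032.

```bash
echo '{"segments":[[0,0,0,0.032,0,0,0],[0,0,0,0,0,0,0]]}' | python3 -m crank | sed -n '2p;4p'
echo '{"segments":[[0,0,0,0.032,0,0,0],[0,0,0,0,0,0,0]]}' | python3 -m crank| sed -n '2p;4p'
python3 -c "
from h import *
p=manip.camera_params('wrist');im,d=manip.grab_frame('wrist');save(cv2.resize(im,(640,480)),'c.png')"
```

```text
tool_pos: [0.6333, -0.0371, 0.0491]
contact_force: [1.5, -2.1, 4.1]
tool_pos: [0.6335, -0.0375, 0.0477]
contact_force: [0.9, -1.8, 5.6]
```

View pics/c.png

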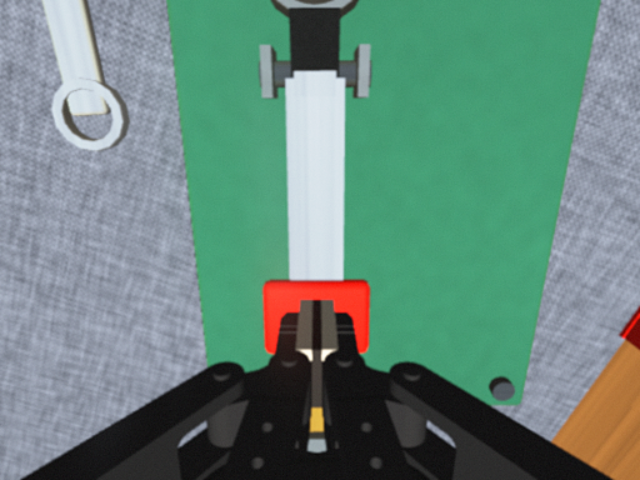

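The fingers sit on the pad, at about (316,315), and the catch is still hidden. I'll keep pressing until the stop shows.

In the tool's units: 0.003 m is 0.048.

```bash
echo '{"segments":[[0,0,0,0.048,0,0,0],[0,0,0,0,0,0,0]]}' | python3 -m crank | sed -n '2p;4p'
echo '{"segments":[[0,0,0,0.048,0,0,0],[0,0,0,0,0,0,0]]}' | python3 -m crank| sed -n '2p;4p'
python3 - <<'E'
from h import *
p=manip.camera_params('wrist');im,d=manip.grab_frame('wrist')
for a,b in [(240,230),(240,275),(235,220),(260,253),(245,253),(150,253),(100,253),(200,330)]: print(a,b,im[a,b],at_d('wrist',a,b,d[a,b],p))
E
```

```text
tool_pos: [0.6338, -0.0381, 0.0452]
contact_force: [0.5, -4.0, 6.5]
tool_pos: [0.6338, -0.038, 0.042]
contact_force: [1.3, -3.3, 6.2]
240 230 [254  67  46] [ 0.62088729 -0.03507542  0.04520928]
240 275 [254  53  33] [ 0.6420352  -0.02700206  0.04540272]
235 220 [254  68  51] [ 0.61526731 -0.0341087   0.04539558]
260 253 [29 16 20] [ 0.63070396 -0.02832113  0.06897284]
245 253 [29 19 19] [ 0.6304425  -0.02761474  0.05705915]
150 253 [217 228 234] [0.61595928 0.01083169 0.03952676]
100 253 [220 230 236] [0.60796424 0.03204815 0.03624531]
200 330 [ 67 159 116] [ 0.67075485 -0.0060428   0.01336371]
```

In the tool's units: 0.003 m is 0.048.

```bash
echo '{"segments":[[0,0,0,0.048,0,0,0],[0,0,0,0,0,0,0]]}' | python3 -m crank | sed -n '2p;4p'
echo '{"segments":[[0,0,0,0.048,0,0,0],[0,0,0,0,0,0,0]]}' | python3 -m crank| sed -n '2p;4p'
echo '{"segments":[[0,0,0,0.032,0,0,0],[0,0,0,0,0,0,0]]}' | python3 -m crank| sed -n '2p;4p'
```

```text
tool_pos: [0.6338, -0.0378, 0.0387]
contact_force: [1.0, -2.9, 6.1]
tool_pos: [0.6338, -0.0378, 0.0357]
contact_force: [0.7, -4.2, 7.1]
tool_pos: [0.6339, -0.0381, 0.0339]
contact_force: [1.0, -4.4, 7.0]
```

```bash
echo '{"segments":[[0,0,0,0.032,0,0,0],[0,0,0,0,0,0,0]]}' | python3 -m crank | sed -n '2p;4p'
echo '{"segments":[[0,0,0,0.032,0,0,0],[0,0,0,0,0,0,0]]}' | python3 -m crank| sed -n '2p;4p'
python3 - <<'E'
from h import *
p=manip.camera_params('wrist');im,d=manip.grab_frame('wrist')
for a,b in [(240,230),(240,275),(150,253),(100,253)]: print(a,b,im[a,b],at_d('wrist',a,b,d[a,b],p))
P=[];dk=[]
E
```

```text
tool_pos: [0.634, -0.0382, 0.0329]
contact_force: [-0.8, -4.4, 10.5]
tool_pos: [0.6342, -0.0382, 0.0326]
contact_force: [-6.1, -4.1, 18.6]
240 230 [254  55  37] [ 0.62113941 -0.03485631  0.03668928]
240 275 [254  46  25] [ 0.6420834  -0.02668938  0.03715969]
150 253 [218 228 234] [0.61591939 0.01158676 0.03529485]
100 253 [222 229 236] [0.60815084 0.03218096 0.03457896]
```

In the tool's units: -0.045 m is -0.72, -0.04 m is -0.64.

```bash
echo '{"segments":[[0,0,0,-0.48,0,0,0],[0,0,0,-0.64,0,0,0],[0.5,0,0,-0.72,0,0,0],[0.5,0,0,-0.72,0,0,0],[0.5,0,0,0,0,0,0]]}' | python3 -m crank
python3 - <<'E'
from h import *
p=manip.camera_params('wrist');im,d=manip.grab_frame('wrist'); print(manip.tip_extent)
np.save('d.npy',d)
for r in manip.mark_of("wrist","lever_pad")[:1]:
    a,b=r["centre"]; print(a,b,at_d("wrist",a,b,d[int(a),int(b)],p))
s=manip.state();T=rot(s["tool_rot"])
# gripper tips in tool frame from depth
H=np.array([[at_d("wrist",i,j,d[i,j],p) for j in range(150,370,3)] for i in range(150,384,3)]).reshape(-1,3)
L=(H-s["tool_pos"])@T; ok=(np.abs(L[:,0])<.015)&(L[:,2]<.06)&(np.abs(L[:,1])<.06)&(L[:,2]>-.05)
L=L[ok]; print(len(L), L[np.argsort(-L[:,2])][:12])
save(cv2.resize(im,(640,480)),'d.png'); goto([.5857,.087,.19],1.16)
E
```

```text
time: 9.15
tool_pos: [0.6346, -0.0368, 0.193]
tool_rot: [0.002, 0.569, 0.822, 0.002]
contact_force: [-0.5, 0.1, 0.2]
gripper_width: 0.498
grasp_force: 0.0
0.019
178.2 249.1 [ 0.63448293 -0.04392098  0.04021821]
440 [[ 0.0065488  -0.01849447 -0.01205652]
 [ 0.0048157   0.02439457 -0.01215587]
 [ 0.00344159 -0.01858069 -0.0124479 ]
 [ 0.0066368   0.02427091 -0.01245468]
 [ 0.0054582  -0.0184158  -0.01308948]
 [ 0.00226886 -0.01852436 -0.01332581]
 [ 0.0010152  -0.01849035 -0.01404872]
 [ 0.00430137  0.02413397 -0.01421549]
 [-0.00070107  0.02435869 -0.01422719]
 [ 0.00298523  0.02411136 -0.01481164]
 [-0.00015521 -0.01843702 -0.01490081]
 [-0.00171845 -0.01848082 -0.01509324]]
tool d [ 1.32e-01  1.00e-04 -2.00e-03] rz -0.8 tilt [-0.0025  0.0011] t 9.25
```

View pics/d.png

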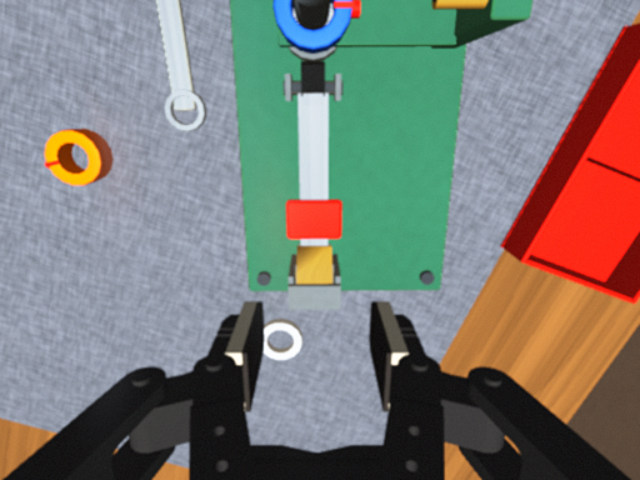

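The lever is latched. The pad now sits at z = 0.040, at (314,218), with the brass catch over its end at (314,265). The fingertips measure behind where the tool frame puts them, so I'll measure that precisely before gripping.

```bash
python3 - <<'E'
from h import *
np.set_printoptions(precision=4,suppress=True)
d=np.load('d.npy'); s=manip.state();T=rot(s["tool_rot"]);p=manip.camera_params('wrist')
g=[(i,j) for i in range(220,384) for j in range(100,420) if 0<d[i,j]<.25]
L=(np.array([at_d("wrist",i,j,d[i,j],p) for i,j in g])-s["tool_pos"])@T
for sg in (-1,1):
    M=(L[:,1]*sg>0)&(np.abs(L[:,1])<.05); Q=L[M]; zm=Q[:,2].max(); t=Q[Q[:,2]>zm-.02]
    print(sg,"zmax",zm,"x",np.percentile(t[:,0],[1,50,99]),"y",np.percentile(t[:,1],[1,10,50,90,99]))
    for z in np.arange(zm,zm-.06,-.006):
        q=Q[(Q[:,2]<=z)&(Q[:,2]>z-.006)]; 
        if len(q): print(round(z,4),len(q),"x",q[:,0].min(),q[:,0].max(),"y",q[:,1].min(),q[:,1].max())
E
```

```text
-1 zmax -0.005436104586934118 x [-0.0108  0.0066  0.011 ] y [-0.0342 -0.0321 -0.0226 -0.0206 -0.0204]
-0.0054 83 x -0.011233212790324092 0.010840086972879416 y -0.026776457560030706 -0.020449129975385453
-0.0114 220 x -0.011016972776582786 0.01114167570798817 y -0.03445001151085187 -0.020285340602123888
-0.0174 285 x -0.011371598411853623 0.011190985153966505 y -0.035108680266321475 -0.020356717704310925
-0.0234 308 x -0.011660466030375419 0.011337917087291031 y -0.03449521672866815 -0.02033856484986554
-0.0294 361 x -0.011972386742866038 0.011263197340232936 y -0.034955296513576886 -0.020390038117130693
-0.0354 340 x -0.011393144899413322 0.011277640862233637 y -0.03450433311608502 -0.020449044445480454
-0.0414 511 x -0.01226237547006559 0.012485633065469001 y -0.03913112655919529 -0.020513526698277672
-0.0474 628 x -0.0011106854480516786 0.013647531090467506 y -0.04988457344732046 -0.02218944803240912
-0.0534 1189 x -0.01339125179240845 0.013750937814393904 y -0.04997235431933117 -0.020460875942835306
-0.0594 2551 x -0.013569299312101041 0.01366818543169087 y -0.04999419615752445 -
[... 413 characters left out ...]

-0.0239 308 x -0.011880148751894179 0.011234745812193546 y 0.021825077472449435 0.03580958496148822
-0.0299 362 x -0.01206582839779279 0.011326886570646408 y 0.021771396759610557 0.035697347622824456
-0.0359 323 x -0.012450786919819712 0.011331536915452302 y 0.021682715620394782 0.03536443169010191
-0.0419 499 x -0.01171631020728958 0.012546461999092763 y 0.021864061086351336 0.0398746118632009
-0.0479 655 x -0.0004623073671062105 0.01377200967844293 y 0.023051247409378327 0.049976922565359516
-0.0539 1369 x -0.013846797034621291 0.013652639702820366 y 0.021140473677556955 0.04999070423547249
-0.0599 2336 x -0.013724552545065126 0.01274738179443245 y 0.02021236534719046 0.049983627272012214
```

In the tool's units: 0.044 m is 0.704, -0.18 rad is -0.0573.

```bash
echo '{"segments":[[0.5,0.704,0,0,0,0,0],[0.5,0.704,0,0,0,0,0],[0.5,0.704,0,0,0,0,-0.0318],[0.5,0,0,0,0,0,-0.0573],[0.5,0,0,0,0,0,-0.0573]]}' | python3 -m crank >/dev/null
echo '{"segments":[[0.5,0,0,0,0,0,-0.0573],[0.5,0,0,0,0,0,-0.0509],[0.5,0,0,0,0,0,0]]}' | python3 -m crank
cat > look2.py <<'E'
from h import *
import sys
np.set_printoptions(precision=4,suppress=True)
p=manip.camera_params("wrist"); im,d=manip.grab_frame("wrist"); s=manip.state();T=rot(s["tool_rot"])
hsv=cv2.cvtColor(im,cv2.COLOR_RGB2HSV)
def pts(m):
    g=[(i,j) for i,j in np.argwhere(m) if d[i,j]>0]; return np.array([at_d("wrist",i,j,d[i,j],p) for i,j in g]).reshape(-1,3)
Y=pts(cv2.inRange(hsv,(22,100,60),(36,255,255))); Y=Y[np.linalg.norm(Y[:,:2]-[.586,.087],axis=1)<.02]
top=Y[Y[:,2]>.133]; side=Y[(Y[:,2]<.131)&(Y[:,2]>.095)]
if len(top)>10:
    (c,wh,a)=cv2.minAreaRect((top[:,:2]*1000).astype(np.float32)); print("top",len(top),top.mean(0),c,wh,a)
if len(side)>10:
    v=np.linalg.svd(side[:,:2]-side[:,:2].mean(0))[2]; print("side",len(side),side.mean(0),"normal ang",np.arctan2(v[1,1],v[1,0])%np.pi)
A=np.array([[at_d("wrist",i,j,d[i,j],p) for j in range(0,512)] for i in range(0,384)])
m=(np.abs(A[...,2]-.136)<.002)&(np.linalg.norm(A[...,:2]-[.586,.087],axis=2)<.016); q=A[m]
if len(q)>10: (c,r)=cv2.minEnclosingCircle((q[:,:2]*1000).astype(np.float32)); print("top face",len(q),c,r)
B=pts(cv2.inRange(hsv,(100,120,60),(125,255,255))); B=B[(np.linalg.norm(B[:,:2]-[.586,.087],axis=1)<.03)&(abs(B[:,2]-B[:,2].max())<.003)]
if len(B)>10: print("collar top",len(B),B[:,2].mean(),cv2.minEnclosingCircle((B[:,:2]*1000).astype(np.float32)))
Rd=pts(cv2.inRange(hsv,(0,150,80),(6,255,255))); Rd=Rd[np.linalg.norm(Rd[:,:2]-[.586,.087],axis=1)<.035]
if len(Rd): print("screw",len(Rd),Rd.mean(0),"ang",np.arctan2(*(Rd.mean(0)[1::-1]-[.0870,.5857])))
for q in ["shaft_top","guide_tip","set_screw"]:
    for r in manip.mark_of("wrist",q)[:1]:
        a,b=r["centre"]; print(q,round(r["conf"],2),a,b,at_z("wrist",a,b,{"shaft_top":.136,"guide_tip":.111}.get(q,.083),p))
print("tool",s["tool_pos"],T[:,1],s["time"]); save(cv2.resize(im,(640,480)),sys.argv[1])
E
python3 look2.py e.png
```

```text
time: 10.25
tool_pos: [0.5849, 0.0865, 0.186]
tool_rot: [-0.003, 0.205, 0.979, -0.0]
contact_force: [-0.3, 0.6, -0.7]
gripper_width: 0.502
grasp_force: 0.0
top 236 [0.5874 0.0902 0.1361] (587.769775390625, 90.4831314086914) (7.34356164932251, 16.590211868286133) 66.41990661621094
top face 586 (585.9314575195312, 87.9580307006836) 10.301335334777832
screw 102 [0.5917 0.1051 0.1955] ang 1.2526210991304036
shaft_top 0.61 213.1 255.2 [0.5856 0.0876 0.136 ]
guide_tip 0.82 254.1 309.1 [0.6441 0.1087 0.111 ]
set_screw 0.97 188.2 447.6 [0.6488 0.2334 0.083 ]
tool [0.5852 0.0865 0.1865] [ 0.4018  0.9157 -0.0017] 10.3
```

View pics/e.png

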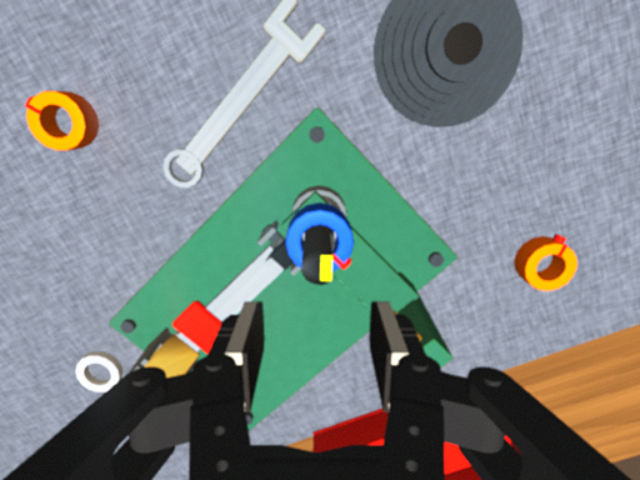

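Between the fingers, the shaft top is at (320,260), with its yellow half towards the right finger. The flat's normal is at 1.159 rad, so q is about 0.80, and the jaws line up with it. I'll descend and grip.

In the tool's units: 0.044 m is 0.704, -0.001 m is -0.016.

```bash
echo '{"segments":[[0.5,0,-0.016,0.64,0,0,0],[0.5,0,0,0.704,0,0,0],[0.5,0,0,0,0,0,0]]}' | python3 -m crank | sed -n '2p;4p'
echo '{"segments":[[0,0,0,0,0,0,0],[0,0,0,0,0,0,0],[0,0,0,0,0,0,0],[0,0,0,0,0,0,0]]}' | python3 -m crank
```

```text
tool_pos: [0.5827, 0.0854, 0.1005]
contact_force: [-0.4, -0.4, -0.5]
time: 11.32
tool_pos: [0.5877, 0.0852, 0.1078]
tool_rot: [0.002, 0.204, 0.979, 0.0]
contact_force: [-1.1, -1.8, 6.8]
gripper_width: 0.179
grasp_force: 59.5
```

```bash
python3 look2.py f.png; python3 -c "
from plant import manip; print(manip.state())"
```

```text
top 480 [0.5874 0.0903 0.1364] (588.2578735351562, 89.7708511352539) (6.412936687469482, 18.5133113861084) 66.03787994384766
top face 1449 (585.8438110351562, 87.0982666015625) 15.923336029052734
screw 6 [0.5827 0.1097 0.1948] ang 1.700433008620016
shaft_top 0.83 276.7 259.5 [0.5865 0.0887 0.136 ]
set_screw 0.71 212.9 507.6 [0.6375 0.225  0.083 ]
tool [0.5877 0.0852 0.1078] [0.3995 0.9167 0.001 ] 11.375
{'time': 11.525, 'joint_pos': array([ 1.89935985e-02,  7.91033767e-02,  1.79140105e+00, -6.24172395e-04,
        1.26738210e+00, -1.14062233e+00]), 'joint_vel': array([-0.000235  ,  0.00136928, -0.0004539 , -0.00150008,  0.00079626,
       -0.00114815]), 'joint_efforts': array([ 8.98370259e-01, -3.43517518e+01, -3.19352031e+01,  4.55819350e-01,
       -5.76730315e-01, -2.93082115e-02]), 'tool_pos': array([0.58769136, 0.08520808, 0.10786699]), 'tool_rot': array([1.87289077e-03, 2.04053864e-01, 9.78957863e-01, 1.22158762e-04]), 'contact_force': array([-2.66879742, -1.95967204,  6.09506171]), 'ft_torque': array([-0.3130628 ,  0.33412103, -0.07678146]), 'grasp_force': 59.513246677815914, 'gripper_width': 0.1760533069519104}
```

View pics/f.png

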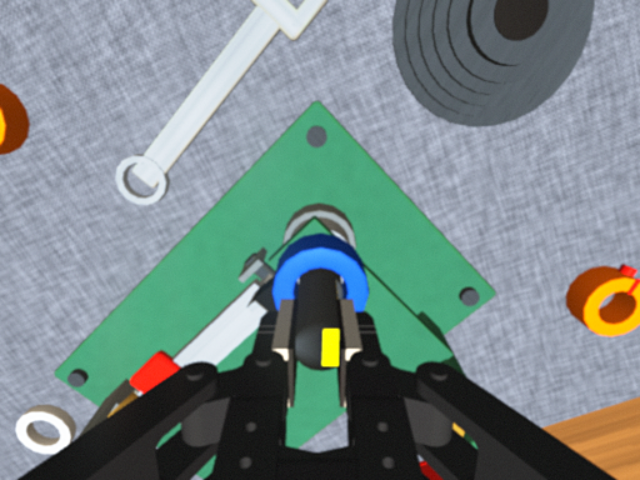

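The jaws hold the shaft at (318,330) with the flat against the right pad, but the tool rode up a few millimetres. I'll check the fingertip clearance above the collar before turning.

```bash
python3 - <<'E'
from h import *
np.set_printoptions(precision=4,suppress=True)
p=manip.camera_params("wrist"); im,d=manip.grab_frame("wrist"); s=manip.state();T=rot(s["tool_rot"])
np.save("d2.npy",d)
A=np.array([[at_d("wrist",i,j,d[i,j],p) for j in range(150,360)] for i in range(170,384)]).reshape(-1,3); L=(A-s["tool_pos"])@T
for sg in (-1,1):
    M=(L[:,1]*sg>.0085)&(np.abs(L[:,1])<.028)&(L[:,2]<.02)&(np.abs(L[:,0])<.014); Q=L[M]; W=A[M]
    for z in np.arange(.02,-.04,-.004):
        k=(Q[:,2]<=z)&(Q[:,2]>z-.004); q=Q[k]
        if len(q): print(sg,round(z,3),"wz",W[k][:,2].mean(),len(q),"x",q[:,0].min(),q[:,0].max(),"y",q[:,1].min(),q[:,1].max())
E
```

```text
-1 0.02 wz 0.08944491611741132 18 x -0.002707989393176773 0.013444405514069235 y -0.01996991901033225 -0.009368988029586231
-1 0.016 wz 0.09360937676185765 457 x -0.0070297465359899745 0.0139902784602228 y -0.019900267177279843 -0.008521479599170208
-1 -0.004 wz 0.11524741195106314 4 x 0.009721450655496405 0.01007215763511879 y -0.013816778324060936 -0.011396835352479713
-1 -0.008 wz 0.11830252121514717 56 x 0.0056366438819428185 0.010941708443477206 y -0.019258646021822846 -0.008706653166822302
-1 -0.012 wz 0.12186046529041034 97 x 0.005543023916569636 0.010905429495532878 y -0.02074820443020426 -0.00856922224398176
-1 -0.016 wz 0.1259426859639859 113 x 0.005432787592938807 0.01116243190758061 y -0.020829836008572175 -0.008735678091154182
-1 -0.02 wz 0.12985810733493605 124 x 0.005615891774749942 0.011209782081764942 y -0.02101351483042459 -0.008548320268126413
-1 -0.024 wz 0.13375365499582836 127 x 0.005448330030596805 0.01136741309023443 y -0.020890087464414363 -0.008664538720425729
-1 -0.028 wz 0.13779279372286277 145 x 0.005672124782762196 0.010961265429140036 y -0.0210128062160
[... 1038 characters left out ...]
9 114 x 0.00538454633309569 0.011016593240912214 y 0.008554410872797897 0.02093473545199032
1 -0.02 wz 0.12984695285204562 126 x 0.005479641415250546 0.011000785776249663 y 0.008650207752098923 0.02115140688823624
1 -0.024 wz 0.1337908112805023 133 x 0.005357909667172617 0.011461537812953886 y 0.008546551530718484 0.021108232578262043
1 -0.028 wz 0.13791028487428997 148 x 0.005562265156854613 0.011029897099031025 y 0.00857703738585699 0.02113705725678253
1 -0.032 wz 0.14181836096073278 141 x 0.005695293676703785 0.011168842894793267 y 0.008741103662703687 0.02119521540754414
1 -0.036 wz 0.14569889497417438 88 x 0.006393105557778472 0.0111924247340593 y 0.00855077792981981 0.02084644095829981
```

Clearance is fine: the tips are at about 0.115 and the collar top is at 0.094. I'll turn the shaft by -0.80 rad, which is +rz in tool axes.

The rows are not in the units I measure in: shifts go in shares of 62.5 mm and turns go in shares of 180 degrees. I convert before sending: 0.12 rad is 0.0382.

```bash
echo '{"segments":[[0,0,0,0,0,0,0.0318],[0,0,0,0,0,0,0.0382],[0,0,0,0,0,0,0.0382],[0,0,0,0,0,0,0.0382],[0,0,0,0,0,0,0.0382]]}' | python3 -m crank
echo '{"segments":[[0,0,0,0,0,0,0.0382],[0,0,0,0,0,0,0.0318],[0,0,0,0,0,0,0],[0,0,0,0,0,0,0]]}' | python3 -m crank
python3 look2.py g.png; python3 -c "
from h import *
goto([.586,.0875,.1],.358)"
```

```text
time: 12.2
tool_pos: [0.5859, 0.0845, 0.1078]
tool_rot: [-0.0, 0.477, 0.879, -0.001]
contact_force: [-9.3, -4.5, 12.1]
gripper_width: 0.172
grasp_force: 59.6
time: 12.7
tool_pos: [0.5852, 0.0845, 0.1078]
tool_rot: [-0.001, 0.569, 0.822, -0.002]
contact_force: [-12.1, -4.9, 13.1]
gripper_width: 0.173
grasp_force: 59.8
top 491 [0.5892 0.0885 0.1364] (589.3212890625, 87.98974609375) (6.462703227996826, 16.776077270507812) 20.106096267700195
top face 1456 (585.9847412109375, 87.24198913574219) 15.835948944091797
screw 216 [0.6012 0.0938 0.1159] ang 0.41290444712579494
shaft_top 0.89 275.1 255.7 [0.5856 0.0883 0.136 ]
set_screw 0.82 225.4 301.3 [0.6114 0.0969 0.083 ]
tool [0.5852 0.0845 0.1078] [ 0.9359  0.3523 -0.0039] 12.75
tool d [0.0025 0.0019 0.0078] rz 0.002 tilt [-0.0034 -0.0023] t 12.9
```

View pics/g.png

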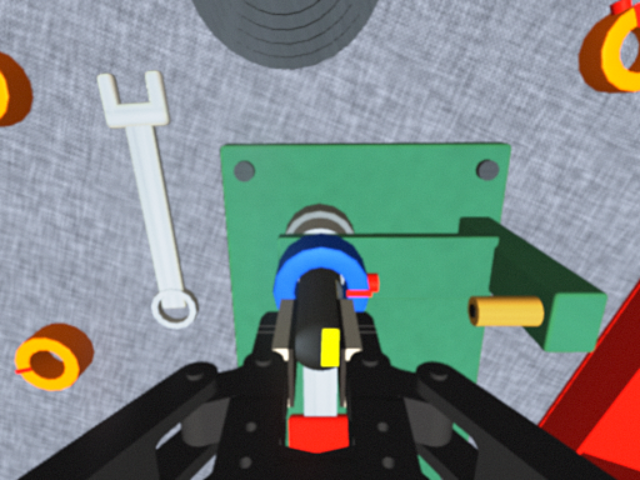

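The flat's normal is now at 0.351 rad against a stand yaw of 0.358, so q is about -0.01. The screw at (372,283) still points at the guide at (472,311). I'll release, rise, and turn 90° to straddle the collar.

In the tool's units: -0.05 m is -0.8, -0.03 m is -0.48.

```bash
echo '{"segments":[[0,0,0,0,0,0,0],[0.45,0,0,0,0,0,0],[0.5,0,0,0,0,0,0],[0.5,0,0,-0.48,0,0,0],[0.5,0,0,-0.8,0,0,0]]}' | python3 -m crank | sed -n '2p;4,5p'
echo '{"segments":[[0.8,0,0,-0.32,0,0,0.0541],[0.8,0,0,0,0,0,0.0573],[0.8,0,0,0,0,0,0.0573],[0.8,0,0,0,0,0,0.0573],[0.8,0,0,0,0,0,0.0573]]}' | python3 -m crank >/dev/null
echo '{"segments":[[0.8,0,0,0,0,0,0.0573],[0.8,0,0,0,0,0,0.0573],[0.8,0,0,0,0,0,0.0573],[0.8,0,0,0,0,0,0.0446],[0.8,0,0,0,0,0,0]]}' | python3 -m crank
python3 look2.py hh.png; python3 -c "
from h import *
goto([.586,.0875,.1],-1.213)"
```

```text
tool_pos: [0.5847, 0.0857, 0.1833]
contact_force: [1.7, 0.6, 0.1]
gripper_width: 0.503
time: 14.78
tool_pos: [0.5864, 0.0857, 0.205]
tool_rot: [-0.0, 0.984, 0.18, 0.0]
contact_force: [-0.5, -0.2, -0.5]
gripper_width: 0.8
grasp_force: 0.0
top 254 [0.5895 0.0884 0.1361] (589.2113037109375, 88.44171142578125) (8.528814315795898, 16.13387680053711) 21.530838012695312
side 81 [0.5934 0.0877 0.1166] normal ang 0.3556323156464125
top face 506 (586.5132446289062, 87.14299011230469) 10.1914644241333
collar top 19 0.13564229926106483 ((587.806884765625, 87.46599578857422), 9.847136497497559)
screw 68 [0.6081 0.0954 0.0871] ang 0.3598837805043218
shaft_top 0.8 201.8 251.5 [0.5877 0.0866 0.136 ]
guide_tip 0.93 112.7 250.0 [0.6442 0.1093 0.111 ]
set_screw 0.85 151.0 249.1 [0.6117 0.0982 0.083 ]
tool [0.5863 0.0856 0.205 ] [ 0.3554 -0.9347 -0.0001] 14.825
tool d [ 0.0004 -0.0019  0.1051] rz 0.004 tilt [0.0001 0.0001] t 14.975
```

View pics/hh.png

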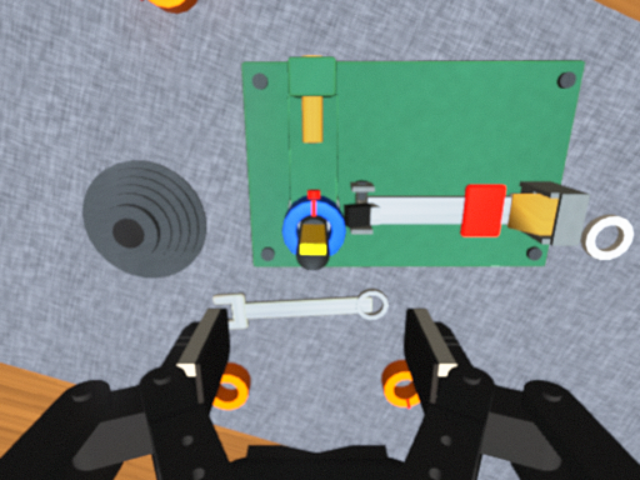

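The screw at (314,196) points at the guide at (313,140), the collar is at (314,228), and the fingers straddle it. I'll check the palm clearance over the 136 mm shaft before going down.

```bash
python3 - <<'E'
from h import *
np.set_printoptions(precision=4,suppress=True)
p=manip.camera_params("wrist"); im,d=manip.grab_frame("wrist"); s=manip.state();T=rot(s["tool_rot"])
for i in (350,358,366,374,382):
    for j in (225,253,280): print(i,j,(at_d("wrist",i,j,d[i,j],p)-s["tool_pos"])@T)
L=np.array([(at_d("wrist",i,j,d[i,j],p)-s["tool_pos"])@T for i in range(220,384) for j in range(100,420) if 0<d[i,j]<.25])
for g in (-1,1):
    Q=L[(L[:,1]*g>.02)&(abs(L[:,1])<.07)]; q=Q[Q[:,2]>Q[:,2].max()-.02]; print(g,Q[:,2].max(),abs(q[:,1]).min())
E
```

```text
350 225 [-0.2716 -0.0385  0.2039]
350 253 [-0.2707  0.0008  0.203 ]
350 280 [-0.2716  0.0387  0.204 ]
358 225 [ 0.0113 -0.007  -0.0784]
358 253 [-0.2875  0.0008  0.2053]
358 280 [ 0.0099  0.0083 -0.077 ]
366 225 [ 0.0103 -0.0069 -0.08  ]
366 253 [ 0.0109  0.0007 -0.0806]
366 280 [ 0.0109  0.008  -0.0806]
374 225 [ 0.0111 -0.0066 -0.0833]
374 253 [ 0.0115  0.0007 -0.0836]
374 280 [ 0.0115  0.0078 -0.0835]
382 225 [ 0.0116 -0.0064 -0.086 ]
382 253 [ 0.0112  0.0007 -0.0857]
382 280 [ 0.0122  0.0075 -0.0865]
-1 -0.010498428758619248 0.03316055020414836
1 -0.010691017840694773 0.03464984062666354
```

In the tool's units: 0.05 m is 0.8, 0.033 m is 0.528, 0.004 rad is 0.0013.

```bash
echo '{"segments":[[0.75,0,-0.032,0.8,0,0,0.0013],[0.75,0,0,0.8,0,0,0],[0.75,0,0,0.528,0,0,0],[0.75,0,0,0,0,0,0]]}' | python3 -m crank
echo '{"segments":[[0.5,0,0,0,0,0,0],[0,0,0,0,0,0,0],[0,0,0,0,0,0,0],[0,0,0,0,0,0,0]]}' | python3 -m crank
echo '{"segments":[[0,0,0,0,0,0,0]]}' | python3 -m crank | sed -n '2,6p'
```

```text
time: 15.52
tool_pos: [0.5827, 0.0873, 0.0686]
tool_rot: [-0.001, 0.984, 0.178, -0.004]
contact_force: [-0.1, 0.5, -0.9]
gripper_width: 0.749
grasp_force: 0.0
time: 16.02
tool_pos: [0.5873, 0.0874, 0.0747]
tool_rot: [0.0, 0.984, 0.177, 0.002]
contact_force: [-0.0, -0.7, 6.3]
gripper_width: 0.489
grasp_force: 61.7
tool_pos: [0.5873, 0.0874, 0.0747]
tool_rot: [0.0, 0.984, 0.177, 0.002]
contact_force: [-0.4, -0.8, 6.6]
gripper_width: 0.489
grasp_force: 61.7
```

Collar gripped. I'll lift.

In the tool's units: -0.008 m is -0.128, -0.004 m is -0.064.

```bash
echo '{"segments":[[0,0,0,-0.128,0,0,0],[0,0,0,-0.128,0,0,0],[0,0,0,-0.128,0,0,0],[0,0,0,-0.064,0,0,0],[0,0,0,0,0,0,0]]}' | python3 -m crank
python3 look2.py i.png; python3 -c "
from h import *
goto([.586,.0875,.1027],-1.213)"
```

```text
time: 16.77
tool_pos: [0.5857, 0.0874, 0.1005]
tool_rot: [0.0, 0.984, 0.177, 0.0]
contact_force: [-0.4, 0.2, -2.1]
gripper_width: 0.489
grasp_force: 61.1
top 695 [0.5899 0.0886 0.1361] (589.481689453125, 88.39913940429688) (8.918783187866211, 15.870450019836426) 18.33632469177246
side 135 [0.5941 0.0854 0.1225] normal ang 0.3544718373246458
top face 1496 (586.0028076171875, 86.97135925292969) 10.550305366516113
collar top 53 0.13566042849982407 ((586.1002807617188, 87.12296295166016), 10.1134672164917)
screw 311 [0.607  0.0945 0.1136] ang 0.3399494101707277
shaft_top 0.9 295.2 256.0 [0.586  0.0854 0.136 ]
guide_tip 0.69 135.5 251.7 [0.6439 0.1089 0.111 ]
set_screw 0.85 209.9 252.8 [0.6012 0.0925 0.083 ]
tool [0.5855 0.0874 0.1001] [ 0.3493 -0.937  -0.    ] 16.825
tool d [ 0.0008  0.0001 -0.0031] rz -0.001 tilt [-0.0009  0.    ] t 16.975
```

View pics/i.png

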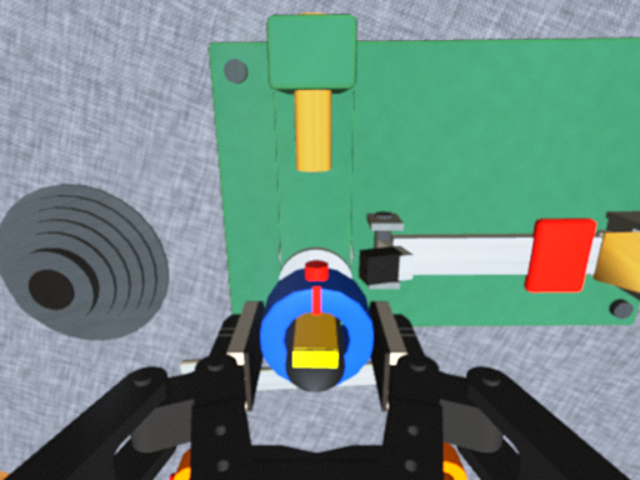

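The collar is up, with the screw at (316,270) in line with the guide at (314,170). I'll raise it another 2.5 mm and measure the collar top, which should read 0.122.

In the tool's units: -0.0025 m is -0.04.

```bash
echo '{"segments":[[0,0,0,-0.04,0,0,0],[0,0,0,0,0,0,0],[0,0,0,0,0,0,0]]}' | python3 -m crank
python3 - <<'E'
from h import *
np.set_printoptions(precision=4,suppress=True)
p=manip.camera_params("wrist"); im,d=manip.grab_frame("wrist"); s=manip.state()
hsv=cv2.cvtColor(im,cv2.COLOR_RGB2HSV); c=np.array([.586,.0872]); u=np.array([np.cos(.358),np.sin(.358)]); v=np.array([-u[1],u[0]])
def P(m): return np.array([at_d("wrist",i,j,d[i,j],p) for i,j in np.argwhere(m) if d[i,j]>0])
B=P(cv2.inRange(hsv,(100,120,60),(125,255,255))); r=np.linalg.norm(B[:,:2]-c,axis=1); B=B[(r<.021)&(r>.013)]
print("collar top z pct",np.percentile(B[:,2],[5,25,50,75,95]),len(B))
t=B[abs(B[:,2]-np.median(B[:,2]))<.003]; f=np.linalg.lstsq(np.c_[t[:,:2]-c,np.ones(len(t))],t[:,2],rcond=None)[0]; print("plane",f)
Q=P(cv2.inRange(hsv,(0,150,60),(6,255,255))); a=(Q[:,:2]-c)@u; b=(Q[:,:2]-c)@v
k=(a>.0215)&(a<.032)&(abs(b)<.012); print("screw",k.sum(),a[k].max(),b[k].mean(),Q[k][:,2].max(),Q[k][:,2].min())
print("tool",s["tool_pos"],s["contact_force"],s["grasp_force"])
for q in manip.mark_of("scene","lever_pad")[:0]: pass
E
```

```text
time: 17.35
tool_pos: [0.5855, 0.0873, 0.1026]
tool_rot: [0.0, 0.984, 0.177, 0.0]
contact_force: [0.9, -0.3, -2.5]
gripper_width: 0.493
grasp_force: 61.1
collar top z pct [0.115  0.1211 0.1216 0.122  0.1226] 2940
plane [-0.0102 -0.0055  0.1217]
screw 220 0.026620130358021302 -0.00048768403199921394 0.12283203729093725 0.10807016877779524
tool [0.5855 0.0873 0.1026] [ 0.0671  0.5244 -2.3123] 61.117358431220055
```

The collar top reads 0.1217, so the screw is at about 0.1107, lateral error is -0.5 mm, and the collar is upright and gripped. The pad still looked latched in the last picture. Handing in.

```bash
python3 -c "
from plant import manip; print(manip.job_done())"
```

```text
the job is handed in; nothing more can be done
None
```

I handed the job in at about 17.5 s of the 51 s limit: the brake is latched, the flat is within about 0.01 rad of the guide, and the gripper is holding the collar clear of the boss with its set-screw level with the guide (about 0.3 mm low, 0.5 mm off line); the hand-in printed no verdict.

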